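Clear the parts chest and hold its lid at the pointer

TASK

Take the two cartons off the lid of the blue parts chest and stack them squarely, sides flush, on the single carton standing on the bench, leaving that one where it stands and letting go of the column. Then lift the chest's lid by its bar until the lid's side edge lines up with the flat metal pointer beside it, and keep holding it still there: the lid falls shut by itself, so finish while the gripper is still holding it up, ready for a lid stay to be fitted. Do not shift the pointer or the pot, wrench and screwdriver lying about.

Things in the scene. Friction and masses are not known exactly. Their poses are not given: they have to be found in the camera images.
- carton_base: closed white carton of small parts, 60 (its x) x 96 (its y) x 45 mm high, 0.25 to 0.5 kg; origin at the centre of its underside, z up. It stands alone on the bench to the robot's left, turned at some angle; the bottom of the column.
- carton_a: closed white carton of small parts, 60 (its x) x 96 (its y) x 45 mm high, 0.25 to 0.5 kg; origin at the centre of its underside, z up. Lies on the chest's lid, at its right (-y) half; long side roughly along the hinge. The same as carton_b; either may go first.
- carton_b: closed white carton of small parts, 60 (its x) x 96 (its y) x 45 mm high, 0.25 to 0.5 kg; origin at the centre of its underside, z up. Lies on the chest's lid, at its left (+y) half; long side roughly along the hinge.
- chest: Blue sheet-steel parts chest fixed to the bench, 210 (x) x 308 (y) x 100 mm high, open-topped under its lid; origin at the centre of its underside, x away from the robot (turned by up to 0.2 rad), z up. The lid's hinge runs along the chest's y at x = +105, z = 103 mm.
- lid: Flat blue lid, 210 x 320 x 6 mm, 0.6 to 0.85 kg, hinged on its far edge; top 106 mm above the bench when shut. Origin on the hinge axis, mid width and thickness; panel runs along its -x, y along the hinge, z out of the upper face. Shut: axes like the chest's. Opening lifts the near edge (turn about +y, 0 to 1.6 rad). Hinge nearly free: it falls shut unless held.
- lid_bar (a point): Middle of the round steel lifting bar on the lid's upper face near its front edge: 12 mm thick, 120 mm long between posts, parallel to the hinge; its axis is 190 mm from the hinge along the lid and 38 mm above the lid's middle plane (29 mm of clear air under it). The bar can turn between gripping fingers.
- pointer: Flat bare-metal pointer 14 mm wide, 4 mm thick, pivoted on the lid's hinge axis 18 mm outside the lid's right (-y) edge. Origin on the hinge axis; it runs along its -x to its tip, up and towards the robot at 0.6 to 1.05 rad above level. Stiff pivot, stays as set. The lid is right when its x axis is parallel to the pointer's.
- pointer_tip (a point): The pointed free end of the pointer, 200 mm from the hinge axis.
- pot: Round white pot with a black cap, 76 mm across, 100 mm high, on the bench beyond the work; bystander. Origin at the centre of its underside.
- wrench: Steel wrench lying on the bench on the far side; bystander. Origin under its middle.
- screwdriver: Screwdriver lying on the bench to the right; bystander. Origin under its middle.
Things that resemble listed ones, but are neither listed nor needed, are in the scene too. What is shaped like the carton_a but purple is not meant. What is shaped like the carton_b but green is not meant.

How it is judged:
On the way, in this order (a step that is already met when the one before it is completed fails the run):
1. one carton from the lid stands squarely on the bench carton, let go (distance of carton_base from where it was at the start of the episode below 0.04 m and angle between carton_base's own z axis and vertical below 0.06 rad and ((horizontal distance between carton_a and carton_base below 0.012 m and angle between the x axis of carton_a and the x axis of carton_base, either way round below 0.12 rad and angle between carton_a's own z axis and vertical below 0.08 rad and height (world z) of carton_a between 0.039 and 0.051 m and contact force between each of the arm, the fingers and carton_a below 0.1 N) or (horizontal distance between carton_b and carton_base below 0.012 m and angle between the x axis of carton_b and the x axis of carton_base, either way round below 0.12 rad and angle between carton_b's own z axis and vertical below 0.08 rad and height (world z) of carton_b between 0.039 and 0.051 m and contact force between each of the arm, the fingers and carton_b below 0.1 N))), for 0.2 s.
2. both cartons stand squarely on the bench carton, one on the other, let go (distance of carton_base from where it was at the start of the episode below 0.04 m and angle between carton_base's own z axis and vertical below 0.06 rad and ((horizontal distance between each of carton_a, carton_b and carton_base below 0.012 m and angle between the x axis of each of carton_a, carton_b and the x axis of carton_base, either way round below 0.12 rad and angle between each of carton_a, carton_b's own z axis and vertical below 0.08 rad and height (world z) of carton_a between 0.039 and 0.051 m and contact force between each of the arm, the fingers and carton_a below 0.1 N and height (world z) of carton_b between 0.084 and 0.096 m and contact force between each of the arm, the fingers and carton_b below 0.1 N) or (horizontal distance between each of carton_b, carton_a and carton_base below 0.012 m and angle between the x axis of each of carton_b, carton_a and the x axis of carton_base, either way round below 0.12 rad and angle between each of carton_b, carton_a's own z axis and vertical below 0.08 rad and height (world z) of carton_b between 0.039 and 0.051 m and contact force between each of the arm, the fingers and carton_b below 0.1 N and height (world z) of carton_a between 0.084 and 0.096 m and contact force between each of the arm, the fingers and carton_a below 0.1 N))), for 0.2 s.
At the end, for the whole second after the job is handed in: Three cartons in one upright column, let go and still, upper ones within 12 mm and 0.12 rad of the bottom one, itself within 40 mm of its start; lid parallel to the pointer within 0.07 rad, still, held by the fingers (over 1 N), touched by nothing else (all of step 2 and angle between the x axis of lid and the x axis of pointer, either way round below 0.07 rad and angular speed of lid below 0.1 rad/s and contact force between the fingers and lid above 1 N and contact force between lid and carton_a below 0.05 N and contact force between lid and carton_b below 0.05 N and contact force between lid and carton_base below 0.05 N and contact force between lid and pot below 0.05 N and contact force between lid and wrench below 0.05 N and contact force between lid and screwdriver below 0.05 N and linear speed of each of carton_a, carton_b below 0.03 m/s); the arm keeps its last pose, push and grip.
It fails at once if a bystander (pot, wrench or screwdriver) is shifted by more than 30 mm (distance of any of pot, wrench, screwdriver from where it was at the start of the episode above 0.03 m).
It fails at once if the pointer is pushed: its tip moves more than 10 mm (distance of pointer_tip from where it was at the start of the episode above 0.01 m).
It also fails if it takes over 72 s, if anything falls off the work surface, if the arm or the gripper's body presses on something with over 40 N, if the wrist force passes 120 N, or if a joint passes its speed limit or range.

ROBOT

A 7-joint arm with a two-finger parallel gripper is mounted at the origin on the work surface. World frame = base frame: x ahead of the robot, y to its left, z up, the work surface at z = 0. Lengths are in m, angles in rad, forces in N, time in s.
With the tool pointing down it reaches from about 0.425 to 1.025 m from the base axis. Payload 9.4 kg.
Tool frame: the origin (TCP) lies on the centre line of the jaws, within the pads' length; the fingertips stand 11 mm ahead of it and the grasp point (between the pads) lies 8 mm behind it (arm.finger_overhang is the distance from the TCP to the fingertips, in m); z points along the fingers, y is the line along which they close (so a half turn about z gives the same grasp; the last joint's range is limited). The gripper opens to 85 mm and grips with 20 to 120 N. Pads are 22 mm wide; open, the fingers measure 114 mm over their backs; the gripper's body (76 mm by 85 mm) begins 54 mm behind the grasp point. The pads swing forward as they close: fully open they stand 13 mm farther back than shut.
Start: joints at [-1.33, 0.599, -0.003, 1.599, 0.002, 0.943, -0.08], TCP at [0.227, 0.689, 0.242] pointing down, gripper open.
Joint ranges: [-2.57, 2.57], [-0.35, 1.97], [-1.29, 1.29], [0.11, 2.56], [-1.05, 4.19], [0.11, 1.86], [-2.63, 2.63]. Speed limits (rad/s): [2.22, 2.22, 3.01, 3.01, 3.14, 3.14, 3.14].

INTERFACE

Orientations are given as a unit quaternion [w, x, y, z].
In Python, from workcell import arm gives the robot as it stands.
- The arm moves only by the tool jog_arm, never from a script. Its argument "motion" is a list that holds one entry, the list of rows, each a list of 5 numbers: the closure, from -1 (fully open) to 1 (shut), then the shift along the tool's x, y, z in mm, then the turn about the tool's z in degrees. In form: [[[gripper, tx, ty, tz, yaw], ...]]. A call has exactly 8 rows; each row is the pose to reach, as a shift and turn from the pose commanded when the call began, along the tool's axes at that moment; what a row does not reach only later rows make up. A row lasts 1/12 s, in which the tool goes at most 41.7 mm and 7.16 degrees, less where a joint would pass 70% of its speed; a pose out of reach is approached as far as the arm can. A call with a gripper value outside its range is refused whole. The fingers move at their own pace and stop on an object; the grip force is fixed at half the most. Time passes only in rows, so rows that repeat a pose let the fingers close, or fill a call up. It gives the time, the measured TCP pose, the force, the opening and the grip force at its end, in the units of the state.
- arm.sense(): the state, without advancing time (a new reading comes with each control period).
- arm.capture(name): name is "scene" or "top" or "wrist"; returns a dict with "image" (480x640x3 uint8, red, green, blue), "fx", "fy", "cx", "cy" (pixels), "eye" and "orientation" of the camera in the world; the wrist camera has in their place "tool_from_camera" (4x4, takes a point from camera to tool coordinates, whose origin is the TCP and whose axes are the flange's). Camera axes: x right, y down, z forward; pixel columns grow to the right and rows downward; lengths in m; the calibration is good to about 2 mm. The wrist camera is an equidistant fisheye: a pixel r from the principal point sees the ray r / f radians off the axis. A picture is of the moment at which its call begins: read the wrist's pose just before it. There is no depth.
- arm.sign_off(): hands the job in; it is judged then, once.
Trained networks look in a picture, given as the dict that the camera call returned (one of the last four; its "shot" number tells which), for a name from the list of things; names that differ only in an ending like _2 or _b are one class to them, and where a whole thing is asked for, a point or a joint stands for the part that bears it (a point fixed in the world has none). Each returns a list of dicts, best first, with "conf" (0 to 1); they miss things now and then, are a little off and sometimes report something else, mostly with a low value. They report only what shows in the picture. A call takes as long as a camera call. They do not tell look-alikes from the thing itself.
- arm.masks_of(picture, name): "region" (480x640 bool, what is visible of it) and "uv" ([column, row] in pixels, amid what is visible of it).
The state is a dict: "time_s": time; "joint_positions": joint angles; "qd": joint speeds; "joint_torque": joint torques, N m; "eef_pos": TCP position; "tool_rot": TCP orientation; "ft_force": force on the tool from outside, world axes, zero at the start; "torque": the same for the moment, N m; "width": finger opening in m; "grip_force": force on a finger pad.
Only numpy, scipy, OpenCV 4.12 (cv2) and the standard library are available. Lean on these libraries where they do the work, as an engineer would, in place of code of your own. Each camera call takes 0.05 s, during which the arm holds its last target. There are 200 camera calls.

## Working session

There is one attempt and no reset: what is moved stays moved. The work goes in short steps, Python scripts to look and compute and a tool call to move; the robot and the scene stay as the last step left them, time stands still between calls to the robot, and variables do not carry over. Pictures are saved under pics/ and viewed, at most 10 in all, crops included, and the job is handed in when it is done.

Besides the shell and the picture viewer there is one more tool, called after ">>>" in YAML: its name, and indented under it one key for each argument. jog_arm: Moves the arm, as the interface text tells. Its arguments: {"type":"object","properties":{"motion":{"type":"array"}},"required":["motion"]}

```bash
ls; mkdir -p pics; cat > look.py <<'E'
import cv2,numpy as np
from workcell import arm
E
python3 - <<'E'
from look import *
s=arm.sense(); print(s)
for n in("scene","top"):
    p=arm.capture(n); cv2.imwrite(f"pics/{n}0.png",p["image"][:,:,::-1])
    print(n,p["fx"],p["fy"],p["cx"],p["cy"],p["eye"],p["orientation"])
    for k in("carton_a","lid","pointer","lid_bar"):
        for d in arm.masks_of(p,k): print(k,round(d["conf"],2),np.round(d["uv"]),d["region"].sum())
E
```

```text
pics
{'time_s': 0.0, 'joint_positions': array([-1.32971739,  0.60010713, -0.00257654,  1.60015482,  0.00180283,
        0.94288299, -0.07976632]), 'qd': array([ 3.54104659e-04, -7.20711815e-04, -2.76144525e-04, -4.00457374e-05,
       -2.50043837e-04, -3.60217435e-04,  6.74694701e-04]), 'joint_torque': array([ 7.26866583e-04, -7.76437926e+01,  1.56472530e+00, -2.58026361e+01,
        1.22799937e-02,  8.62299028e-03, -7.20020438e-06]), 'eef_pos': array([0.22638273, 0.68826099, 0.24142055]), 'tool_rot': array([-6.00846965e-05,  1.58161788e-01,  9.87412907e-01, -7.72649721e-04]), 'ft_force': array([ 0.70504859,  0.69584551, -0.93191108]), 'torque': array([ 0.00375577, -0.03290318, -0.00587905]), 'grip_force': 0.0, 'width': 0.08529831673792594}
scene 457.2586848455612 457.2586848455612 328.18718366512473 237.1930232526078 [1.28068967 0.22034777 0.65334196] [-0.2529589   0.49985895  0.73157023 -0.38853291]
carton_a 0.73 [408. 263.] 1371
carton_a 0.71 [315. 226.] 1531
carton_a 0.65 [206. 318.] 1824
carton_a 0.64 [245. 220.] 1594
lid 0.64 [287. 237.] 4504
lid 0.33 [310. 226.] 1630
pointer 0.97 [198. 207.] 508
pointer 0.72 [288. 237.] 4931
pointer 0.19 [494. 285.] 1837
lid_bar 0.59 [287. 237.] 4416
lid_bar 0.23 [281. 256.] 11923
top 574.0913628583306 574.0913628583306 328.8351645682435 239.79844228469918 [ 0.39926254 -0.07238909  1.38995221] [ 0.0385562  -0.70455836  0.70688782 -0.04919894]
carton_a 0.97 [340. 241.] 1278
carton_a 0.73 [260. 280.] 1059
carton_a 0.7 [388. 149.] 1213
carton_a 0.62 [406. 225.] 1320
lid 0.81 [370. 249.] 10235
pointer 0.51 [456. 221.] 278
lid_bar 0.76 [373. 253.] 10195
```

View pics/top0.png

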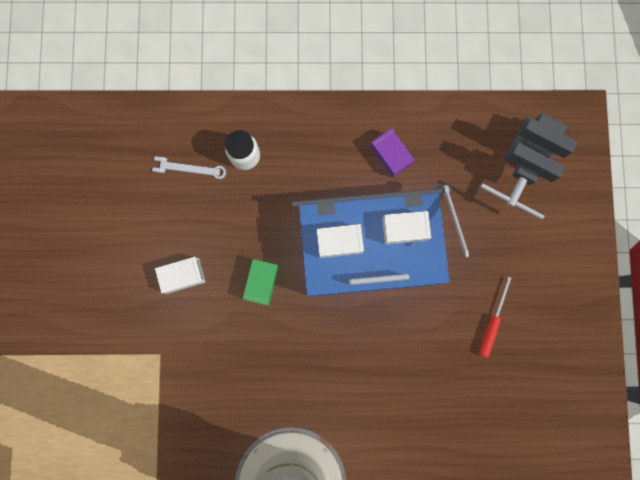

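View pics/scene0.png

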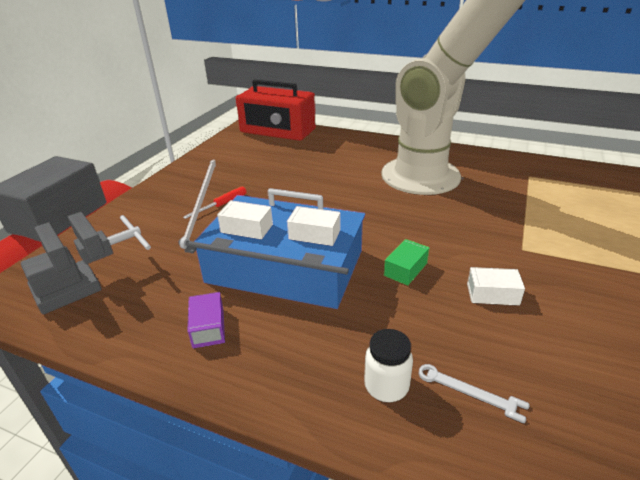

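The whites in top are at (180,275), alone on the bench, which is carton_base; (407,227), right half of the lid, which is carton_a; and (340,241), left half, which is carton_b. The green one at (260,282) and the purple one at (393,152) are look-alikes. In the scene view: base (495,287), b (315,226), a (245,220). The pointer runs from its pivot (446,188) to its tip (467,255) in top, and from (187,244) to (212,162) in scene.

```bash
cat >> look.py <<'E'
from scipy.spatial.transform import Rotation as R
from scipy.optimize import minimize,least_squares
def proj(p,X):
    q=p["orientation"]; Rm=R.from_quat([q[1],q[2],q[3],q[0]]).as_matrix()
    c=(np.atleast_2d(X)-p["eye"])@Rm
    return c[:,:2]/c[:,2:]*[p["fx"],p["fy"]]+[p["cx"],p["cy"]]
def white(p,seed,roi=45):
    im=p["image"].astype(int); m=((im.min(2)>105)&(im.max(2)-im.min(2)<45)).astype(np.uint8)
    u,v=map(int,seed); k=np.zeros_like(m); k[max(0,v-roi):v+roi,max(0,u-roi):u+roi]=1
    m=cv2.morphologyEx(m*k,cv2.MORPH_OPEN,np.ones((3,3)))
    n,l=cv2.connectedComponents(m); return l==l[v,u]
def boxpts(x,y,z,a,s=(.06,.096,.045)):
    g=np.array([[i*s[0]/2,j*s[1]/2,k*s[2]] for i in(-1,1) for j in(-1,1) for k in(0,1)])
    return g@R.from_euler("z",a).as_matrix().T+[x,y,z]
def hullmask(uv,sc=4):
    m=np.zeros((480*sc,640*sc),np.uint8)
    h=cv2.convexHull((np.float32(uv)*sc+sc/2).round().astype(np.int32)); cv2.fillConvexPoly(m,h,1)
    return cv2.resize(m.astype(np.float32),(640,480),interpolation=cv2.INTER_AREA)
def fitbox(ps,ms,x0,freez=True):
    def f(q):
        z=q[2]/1e3
        return sum(np.abs(hullmask(proj(p,boxpts(q[0]/1e3,q[1]/1e3,z,q[3]/100)))-m).sum()/m.sum() for p,m in zip(ps,ms))
    q0=np.array([x0[0]*1e3,x0[1]*1e3,x0[2]*1e3,x0[3]*100]); best=None
    for d in (0,12,-12):
        i=q0+[0,0,0,d]; S=np.vstack([i]+[i+e for e in np.diag([12,12,8,12])])
        r=minimize(f,i,method="Nelder-Mead",options=dict(initial_simplex=S,maxfev=220))
        if best is None or r.fun<best.fun: best=r
    q=best.x; return q[0]/1e3,q[1]/1e3,q[2]/1e3,q[3]/100,best.fun
def ontoz(p,uv,z):
    q=p["orientation"]; Rm=R.from_quat([q[1],q[2],q[3],q[0]]).as_matrix()
    d=Rm@[(uv[0]-p["cx"])/p["fx"],(uv[1]-p["cy"])/p["fy"],1]; return p["eye"]+d*(z-p["eye"][2])/d[2]
E
python3 - <<'E'
from look import *
t=arm.capture("top"); s=arm.capture("scene")
seeds=dict(base=((180,275),(490,288),.0),a=((407,227),(245,218),.106),b=((340,241),(314,225),.106))
for n,(ut,us,z) in seeds.items():
    mt,ms=white(t,ut),white(s,us); X=ontoz(t,ut,z+.045)
    print(n,mt.sum(),ms.sum(),np.round(X,3),np.round(fitbox([t,s],[mt,ms],(X[0],X[1],z,.15)),3))
top=np.array([[307,294],[448,283],[350,281],[409,277],[467,255],[446,188]]);sc=np.array([[270,192],[322,198],[212,162],[187,244]])
def model(q):
    c,s_=np.cos(q[3]),np.sin(q[3])
    L=np.array([[-.105,.16,.106],[-.105,-.16,.106],[-.085,.06,.141],[-.085,-.06,.141],[.105-.2*c,-.178,.103+.2*s_],[.105,-.178,.103]])
    return L@R.from_euler("z",q[2]).as_matrix().T+[q[0],q[1],0]
f=lambda q:np.r_[(proj(t,model(q))-top).ravel(),(proj(s,model(q)[[2,3,4,5]])-sc).ravel()]
r=least_squares(f,[.55,-.15,.1,.8],loss="soft_l1",x_scale=.1)
print(np.round(r.x,4),np.round(r.fun.reshape(-1,2),1).tolist());print(np.round(model(r.x),3))
im=t["image"][170:310,150:480,::-1]; a=cv2.resize(im,None,fx=2.4,fy=2.4,interpolation=cv2.INTER_CUBIC)
b=cv2.resize(s["image"][145:255,170:370,::-1],(436,240),interpolation=cv2.INTER_CUBIC)
o=np.zeros((a.shape[0]+240,a.shape[1],3),np.uint8); o[:a.shape[0]]=a; o[a.shape[0]:,:436]=b
cv2.imwrite("pics/crop1.png",o); print(o.shape)
E
```

```text
base 1307 1909 [0.485 0.255 0.045] [0.486 0.26  0.002 0.282 0.066]
a 1397 1863 [ 0.582 -0.262  0.151] [ 0.584 -0.262  0.109  0.075  0.167]
b 1359 2144 [ 0.551 -0.116  0.151] [ 0.555 -0.115  0.109  0.103  0.258]
[ 0.5551 -0.1918  0.091   0.6099] [[-0.4, 0.9], [0.9, -1.7], [1.2, -0.1], [-3.1, -1.3], [-0.1, 0.4], [-0.7, 1.3], [48.8, 6.4], [-52.8, -6.2], [0.4, -1.5], [-3.7, -0.3]]
[[ 0.436 -0.042  0.106]
 [ 0.465 -0.361  0.106]
 [ 0.465 -0.14   0.141]
 [ 0.476 -0.259  0.141]
 [ 0.513 -0.374  0.218]
 [ 0.676 -0.36   0.103]]
(576, 792, 3)
```

View pics/crop1.png

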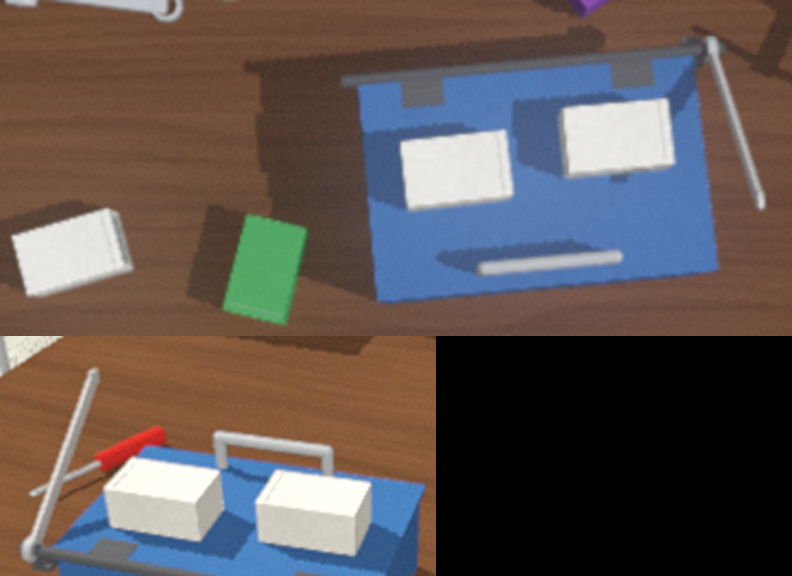

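Crop 1 confirms it: the white carton alone is the base, and the two whites on the lid are a (right) and b (left). In the scene view the bar's ends are the other way round, since its left is -y. I'll refit with that corrected.

```bash
cat >> look.py <<'E'
def go(x,y,z,heading):
    """tool-frame shift (mm) and yaw (deg) to put TCP at x,y,z with tool y along heading (mod pi)"""
    s=arm.sense(); q=s["tool_rot"]; Rm=R.from_quat([q[1],q[2],q[3],q[0]]).as_matrix()
    h=np.arctan2(Rm[1,1],Rm[0,1]); d=(heading-h+np.pi/2)%np.pi-np.pi/2
    print("t",round(s["time_s"],2),"tcp",np.round(s["eef_pos"],4),"head",round(h,3),"w",round(s["width"],4),"F",np.round(s["ft_force"],1),"j",np.round(s["joint_positions"],2))
    print("-> shift",np.round(Rm.T@(np.array([x,y,z])-s["eef_pos"])*1e3,1),"yaw",round(-np.degrees(d),1))
E
cat > cal.py <<'E'
from look import *
t=arm.capture("top"); s=arm.capture("scene")
net=arm.masks_of(s,"carton_a")
for n,ut,us in(("a",(407,227),(245,220)),("b",(340,241),(315,226))):
    d=min(net,key=lambda d:np.hypot(*(np.array(d["uv"])-us)))
    mt=white(t,ut); ms=d["region"]; X=ontoz(t,ut,.151)
    print(n,np.round(fitbox([t,s],[mt,ms],(X[0],X[1],.106,.09)),3),np.round(fitbox([t],[mt],(X[0],X[1],.106,.09)),3))
top=np.array([[307,294],[448,283],[350,281],[408,277],[467,255],[446.5,188.5]]);sc=np.array([[323,200],[271,192],[213,162],[187,245]])
def model(q):
    c,s_=np.cos(q[3]),np.sin(q[3])
    L=np.array([[-.105,.16,.106],[-.105,-.16,.106],[-.085,.06,.141],[-.085,-.06,.141],[.105-.2*c,-.178,.103+.2*s_],[.105,-.178,.103]])
    return L@R.from_euler("z",q[2]).as_matrix().T+[q[0],q[1],0]
f=lambda q:np.r_[(proj(t,model(q))-top).ravel(),(proj(s,model(q)[[2,3,4,5]])-sc).ravel()]
r=least_squares(f,[.55,-.15,.1,.8],loss="soft_l1",x_scale=.1)
print(np.round(r.x,4),np.round(r.fun.reshape(-1,2),1).tolist());print(np.round(model(r.x),3))
E
python3 cal.py; python3 -c "
from look import *
go(.584,-.262,.25,.085)"
```

```text
a [ 0.584 -0.262  0.107  0.074  0.104] [ 0.583 -0.262  0.115  0.08   0.028]
b [ 0.555 -0.114  0.108  0.106  0.111] [ 0.554 -0.115  0.116  0.103  0.032]
[ 0.555  -0.1904  0.087   0.6142] [[-1.3, 0.7], [0.1, -1.3], [0.4, -0.2], [-2.9, -1.1], [-0.8, 0.5], [-1.6, 1.1], [-3.5, -1.4], [-1.1, -0.2], [0.1, -1.7], [-3.1, -1.4]]
[[ 0.436 -0.04   0.106]
 [ 0.464 -0.359  0.106]
 [ 0.465 -0.138  0.141]
 [ 0.476 -0.258  0.141]
 [ 0.512 -0.373  0.218]
 [ 0.675 -0.359  0.103]]
t 0.75 tcp [0.2265 0.6887 0.2423] head 1.253 w 0.0852 F [-0.4 -0.5  0.8] j [-1.33  0.6  -0.    1.6   0.    0.94 -0.08]
-> shift [-636.6 -791.4   -7.7] yaw 66.9
```

>>> jog_arm:
  motion:
    - [[-1, -70, -83, -8, 7], [-1, -140, -165, -8, 14], [-1, -211, -248, -8, 21], [-1, -281, -330, -8, 28], [-1, -351, -413, -8, 35], [-1, -421, -496, -8, 42], [-1, -492, -578, -8, 50], [-1, -562, -661, -8, 57]]

```text
time_s: 1.42
eef_pos: [0.3526, 0.3783, 0.2488]
tool_rot: [-0.0, 0.608, 0.794, 0.0]
ft_force: [1.2, -0.0, 0.1]
width: 0.0851
grip_force: 0.0
```

```bash
python3 -c "
from look import *
go(.555,-.115,.25,.104)"
```

```text
t 1.42 tcp [0.3526 0.3783 0.2488] head 0.264 w 0.0851 F [ 1.2 -0.   0.1] j [-1.14  0.35  0.28  2.08 -0.14  0.73 -0.5 ]
-> shift [-529.    66.6   -1.5] yaw 9.2
```

>>> jog_arm:
  motion:
    - [[-1, -530, 66, 0, 9], [-1, -530, 66, 0, 9], [-1, -530, 66, 0, 9], [-1, -530, 66, 0, 9], [-1, -530, 66, 0, 9], [-1, -530, 66, 0, 9], [-1, -530, 66, 0, 9], [-1, -530, 66, 0, 9]]

```text
time_s: 2.08
eef_pos: [0.4806, 0.0704, 0.2488]
tool_rot: [0.0, 0.666, 0.746, 0.001]
ft_force: [0.5, 0.5, -0.5]
width: 0.0855
grip_force: 0.0
```

```bash
python3 -c "
from look import *
go(.555,-.115,.25,.104)"
```

```text
t 2.08 tcp [0.4806 0.0704 0.2488] head 0.113 w 0.0855 F [ 0.5  0.5 -0.5] j [-0.55  0.32  0.38  2.14 -0.18  0.71  0.06]
-> shift [-192.7   52.9   -1.2] yaw 0.5
```

>>> jog_arm:
  motion:
    - [[-1, -193, 53, 0, 0.5], [-1, -193, 53, 0, 0.5], [-1, -193, 53, 0, 0.5], [-1, -193, 53, 0, 0.5], [-1, -193, 53, 0, 0.5], [-1, -193, 53, 30, 0.5], [-1, -193, 53, 50, 0.5], [-1, -193, 53, 50, 0.5]]

```text
time_s: 2.75
eef_pos: [0.5528, -0.1138, 0.1954]
tool_rot: [-0.002, 0.67, 0.743, -0.001]
ft_force: [-0.5, 0.7, -0.6]
width: 0.0854
grip_force: 0.0
```

```bash
python3 - <<'E'
from look import *
go(.555,-.115,.128,.104)
s=arm.sense(); w=arm.capture("wrist"); cv2.imwrite("pics/w1.png",w["image"][:,:,::-1])
print({k:w[k] for k in w if k!="image"})
t=arm.capture("top")
E
```

```text
t 2.75 tcp [ 0.5528 -0.1138  0.1954] head 0.103 w 0.0854 F [-0.5  0.7 -0.6] j [-0.14  0.49  0.35  2.03 -0.26  0.67  0.48]
-> shift [-1.5  2.4 67.4] yaw -0.1
{'fx': 371.64829954431775, 'fy': 371.64829954431775, 'cx': 320.4385141544082, 'cy': 232.98674691405884, 'tool_from_camera': array([[ 2.97153774e-04, -9.50333050e-01, -3.11234648e-01,
         7.91863639e-02],
       [ 9.99999956e-01,  2.86593250e-04,  7.96656894e-05,
         6.71029521e-05],
       [ 1.34888119e-05, -3.11234658e-01,  9.50333093e-01,
        -1.32061246e-01],
       [ 0.00000000e+00,  0.00000000e+00,  0.00000000e+00,
         1.00000000e+00]]), 'shot': 7}
```

View pics/w1.png

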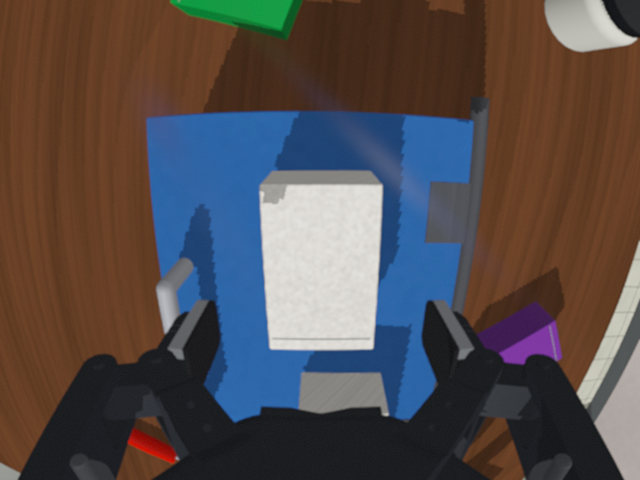

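The wrist view shows carton b between the open fingers, with its top corners near (260,187), (383,186), (376,349) and (268,349). I'll turn those into world positions as a check on the fit.

```bash
cat >> look.py <<'E'
def wray(w,s,uv,z):
    d=np.array(uv)-[w["cx"],w["cy"]]; r=np.hypot(*d); th=r/w["fx"]
    c=np.r_[d/max(r,1e-9)*np.sin(th),np.cos(th)]; T=w["tool_from_camera"]; q=s["tool_rot"]
    Rm=R.from_quat([q[1],q[2],q[3],q[0]]).as_matrix(); o=s["eef_pos"]+Rm@T[:3,3]; v=Rm@T[:3,:3]@c
    return o+v*(z-o[2])/v[2]
def wcarton(w,s,cs,z):
    P=np.array([wray(w,s,c,z) for c in cs]); e=P[2:].mean(0)-P[:2].mean(0)
    print("centre",np.round(P.mean(0),4),"len",round(np.hypot(*e[:2]),4),"wid",round(np.linalg.norm(P[0]-P[1]),4),round(np.linalg.norm(P[2]-P[3]),4),"yaw",round(np.arctan2(-e[0],e[1])%np.pi,3))
E
python3 - <<'E'
from look import *
s=arm.sense(); w=arm.capture("wrist")
for z in(.147,.151,.155): wcarton(w,s,[(260,187),(383,186),(376,349),(268,349)],z)
E
```

```text
centre [ 0.5556 -0.1188  0.147 ] len 0.0987 wid 0.0622 0.0654 yaw 0.109
centre [ 0.5554 -0.117   0.151 ] len 0.0965 wid 0.0609 0.064 yaw 0.109
centre [ 0.5552 -0.1152  0.155 ] len 0.0944 wid 0.0595 0.0625 yaw 0.109
```

>>> jog_arm:
  motion:
    - [[-1, -2.5, 2.3, 20, 0], [-1, -2.5, 2.3, 40, 0], [-1, -2.5, 2.3, 58, 0], [-1, -2.5, 2.3, 67, 0], [-1, -2.5, 2.3, 67, 0], [1, -2.5, 2.3, 67, 0], [1, -2.5, 2.3, 67, 0], [1, -2.5, 2.3, 67, 0]]

```text
time_s: 3.57
eef_pos: [0.5572, -0.1158, 0.133]
tool_rot: [0.0, 0.669, 0.743, 0.0]
ft_force: [-2.7, 0.5, 4.6]
width: 0.0588
grip_force: 63.6
```

>>> jog_arm:
  motion:
    - [[1, 0, 0, 0, 0], [1, 0, 0, 0, 0], [1, 0, 0, 0, 0], [1, 0, 0, -10, 0], [1, 0, 0, -30, 0], [1, 0, 0, -60, 0], [1, 0, 0, -90, 0], [1, 0, 0, -110, 0]]

```text
time_s: 4.23
eef_pos: [0.5575, -0.1162, 0.245]
tool_rot: [0.001, 0.67, 0.743, 0.001]
ft_force: [0.6, -0.4, -2.7]
width: 0.0588
grip_force: 66.5
```

```bash
python3 -c "
from look import *
go(.486,.26,.235,.282)"
```

```text
t 4.23 tcp [ 0.5575 -0.1162  0.245 ] head 0.104 w 0.0588 F [ 0.6 -0.4 -2.7] j [-0.17  0.43  0.39  1.98 -0.23  0.77  0.46]
-> shift [381.6 -32.2   9.7] yaw -10.2
```

>>> jog_arm:
  motion:
    - [[1, 40, -3, 0, -1], [1, 80, -7, 0, -2], [1, 120, -10, 0, -3], [1, 160, -13, 0, -4], [1, 200, -17, 0, -6], [1, 240, -20, 0, -7], [1, 280, -24, 0, -8], [1, 320, -27, 0, -9]]

```text
time_s: 4.9
eef_pos: [0.4961, 0.2015, 0.2427]
tool_rot: [0.0, 0.609, 0.793, 0.001]
ft_force: [1.5, 0.3, -4.2]
width: 0.0587
grip_force: 66.4
```

>>> jog_arm:
  motion:
    - [[1, 30, -3, 0, -1], [1, 50, -4, 0, -1], [1, 58, -5, 0, -1], [1, 58, -5, 0, -1], [1, 58, -5, 0, -1], [1, 58, -5, 0, -1], [1, 58, -5, 0, -1], [1, 58, -5, 0, -1]]

```text
time_s: 5.57
eef_pos: [0.4777, 0.253, 0.2416]
tool_rot: [0.0, 0.603, 0.798, -0.0]
ft_force: [0.6, -0.3, -4.0]
width: 0.0587
grip_force: 66.4
```

```bash
python3 - <<'E'
from look import *
go(.486,.26,.13,.282)
s=arm.sense(); w=arm.capture("wrist"); t=arm.capture("top"); c=arm.capture("scene")
o=np.hstack([cv2.resize(w["image"],(480,360)),cv2.resize(t["image"][180:360,100:260],(320,360))])
o2=np.zeros((240,800,3),np.uint8); o2[:,:400]=cv2.resize(c["image"][180:330,400:640],(400,240))
cv2.imwrite("pics/m2.png",np.vstack([o,o2])[:,:,::-1])
E
```

```text
t 5.57 tcp [0.4777 0.253  0.2416] head 0.276 w 0.0587 F [ 0.6 -0.3 -4. ] j [-0.83  0.39  0.33  2.04 -0.18  0.74 -0.11]
-> shift [  4.5   9.9 111.6] yaw -0.3
```

View pics/m2.png

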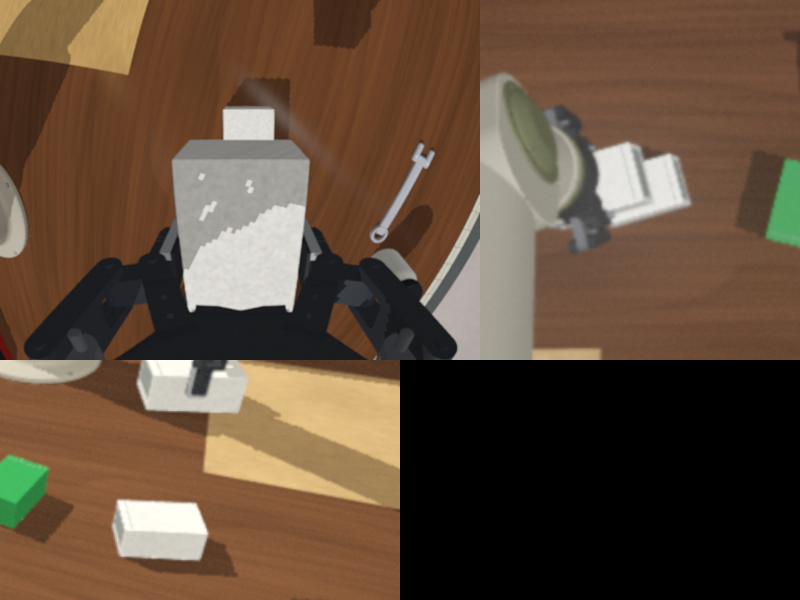

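```bash
python3 - <<'E'
from look import *
s=arm.sense(); w=arm.capture("wrist")
def edge(a,b,z):
    A,B=wray(w,s,a,z),wray(w,s,b,z); d=B-A; print(z,"mid",np.round((A+B)/2,4),"wid",round(np.linalg.norm(d),4),"ang",round(np.arctan2(d[1],d[0]),3))
im=w["image"]; g=cv2.cvtColor(im,cv2.COLOR_RGB2GRAY).astype(int)
# refine edges: rows / columns profiles
print("col320 rows130-225",g[134:222:2,320].tolist()); print("row160 cols",g[160,285:305].tolist(),g[160,355:378].tolist()); print("row230",g[230,222:242].tolist(),g[230,398:420].tolist())
for z in(.043,.045,.047): edge((297.5,144),(365.5,144),z)
for z in(.255,.26,.265,.27): edge((229,213),(412,213),z)
ex=np.array([np.cos(.282),np.sin(.282)]);ey=np.array([-ex[1],ex[0]])
print("fit far edge mid",np.array([.486,.26])+.048*ey,np.array([.486,.26])-.048*ey)
E
```

```text
col320 rows130-225 [48, 51, 49, 47, 87, 122, 177, 222, 221, 220, 217, 219, 220, 216, 221, 221, 222, 224, 223, 219, 220, 219, 219, 219, 218, 221, 184, 127, 128, 127, 127, 128, 128, 127, 126, 125, 125, 130, 127, 147, 163, 163, 159, 157]
row160 cols [71, 72, 74, 76, 79, 79, 78, 77, 77, 78, 75, 91, 139, 190, 217, 222, 222, 221, 220, 219] [223, 223, 222, 220, 217, 215, 215, 216, 215, 207, 175, 114, 71, 68, 72, 75, 75, 80, 81, 83, 83, 86, 87]
row230 [83, 80, 80, 80, 78, 79, 79, 99, 130, 150, 159, 160, 160, 159, 157, 157, 158, 158, 160, 160] [159, 162, 162, 163, 163, 162, 164, 164, 164, 166, 167, 166, 159, 136, 97, 71, 71, 73, 73, 69, 70, 71]
0.043 mid [0.4721 0.3083 0.043 ] wid 0.0603 ang 0.283
0.045 mid [0.472  0.3084 0.045 ] wid 0.0599 ang 0.283
0.047 mid [0.4719 0.3085 0.047 ] wid 0.0596 ang 0.283
0.255 mid [0.4644 0.2994 0.255 ] wid 0.0616 ang 0.278
0.26 mid [0.464  0.3007 0.26  ] wid 0.059 ang 0.278
0.265 mid [0.4637 0.3019 0.265 ] wid 0.0564 ang 0.278
0.27 mid [0.4633 0.3032 0.27  ] wid 0.0538 ang 0.278
fit far edge mid [0.47264269 0.30610404] [0.49935731 0.21389596]
```

>>> jog_arm:
  motion:
    - [[1, 5.3, 9.8, 20, -0.3], [1, 5.3, 9.8, 50, -0.3], [1, 5.3, 9.8, 80, -0.3], [1, 5.3, 9.8, 110, -0.3], [1, 5.3, 9.8, 140, -0.3], [1, 5.3, 9.8, 155, -0.3], [1, 5.3, 9.8, 155, -0.3], [1, 5.3, 9.8, 155, -0.3]]

```text
time_s: 6.43
eef_pos: [0.4851, 0.2618, 0.086]
tool_rot: [-0.0, 0.6, 0.8, -0.001]
ft_force: [0.7, 0.7, -3.8]
width: 0.0586
grip_force: 66.2
```

```bash
python3 -c "
from look import *
go(.4857,.2608,.0725,.282)"
```

```text
t 6.43 tcp [0.4851 0.2618 0.086 ] head 0.283 w 0.0586 F [ 0.7  0.7 -3.8] j [-0.73  0.63  0.2   2.13 -0.3   0.41 -0.01]
-> shift [-1.2  0.3 13.5] yaw 0.1
```

>>> jog_arm:
  motion:
    - [[1, 0, 0, 4, 0], [1, 0, 0, 7, 0], [1, 0, 0, 9, 0], [1, 0, 0, 10, 0], [1, 0, 0, 11, 0], [1, 0, 0, 12, 0], [1, 0, 0, 12, 0], [1, 0, 0, 12, 0]]

```text
time_s: 7.1
eef_pos: [0.4851, 0.2622, 0.0745]
tool_rot: [0.0, 0.6, 0.8, 0.0]
ft_force: [-0.5, 0.1, -3.2]
width: 0.0589
grip_force: 66.3
```

Not yet touching, so lower a little more.

>>> jog_arm:
  motion:
    - [[1, 0, 0, 1, 0], [1, 0, 0, 2, 0], [1, 0, 0, 2.5, 0], [1, 0, 0, 3, 0], [1, 0, 0, 3, 0], [1, 0, 0, 3, 0], [1, 0, 0, 3, 0], [1, 0, 0, 3, 0]]

```text
time_s: 7.77
eef_pos: [0.4851, 0.2622, 0.0721]
tool_rot: [-0.0, 0.6, 0.8, 0.0]
ft_force: [-1.6, -1.3, 6.7]
width: 0.059
grip_force: 67.8
```

>>> jog_arm:
  motion:
    - [[0.2, 0, 0, 0, 0], [-0.4, 0, 0, 0, 0], [-1, 0, 0, 0, 0], [-1, 0, 0, 0, 0], [-1, 0, 0, 0, 0], [-1, 0, 0, -30, 0], [-1, 0, 0, -70, 0], [-1, 0, 0, -110, 0]]

```text
time_s: 8.43
eef_pos: [0.4845, 0.2617, 0.1819]
tool_rot: [-0.0, 0.6, 0.8, -0.001]
ft_force: [0.3, 1.1, 0.1]
width: 0.0852
grip_force: 0.0
```

>>> jog_arm:
  motion:
    - [[-1, 0, 0, -40, 0], [-1, -40, 0, -60, 0], [-1, -80, 0, -60, 0], [-1, -120, 0, -60, 0], [-1, -120, 0, -60, 0], [-1, -120, 0, -60, 0], [-1, -120, 0, -60, 0], [-1, -120, 0, -60, 0]]

```text
time_s: 9.1
eef_pos: [0.5183, 0.1484, 0.2411]
tool_rot: [-0.0, 0.599, 0.801, -0.0]
ft_force: [-0.3, -1.0, 0.2]
width: 0.0858
grip_force: 0.0
```

```bash
cat > col.py <<'E'
from look import *
import sys
go(.584,-.262,.25,.077)
t=arm.capture("top"); c=arm.capture("scene"); n=sys.argv[1]
s=arm.sense(); w=arm.capture("wrist")
o=np.vstack([np.hstack([cv2.resize(t["image"][200:320,110:270],(400,300)),cv2.resize(c["image"][180:330,400:600],(400,300))]),np.hstack([cv2.resize(w["image"],(400,300)),np.zeros((300,400,3),np.uint8)])])
cv2.imwrite(f"pics/{n}.png",o[:,:,::-1])
E
python3 col.py c3
```

```text
t 9.1 tcp [0.5183 0.1484 0.2411] head 0.286 w 0.0858 F [-0.3 -1.   0.2] j [-0.63  0.39  0.34  2.04 -0.19  0.74  0.11]
-> shift [-412.2  -52.6   -9. ] yaw 12.0
```

View pics/c3.png

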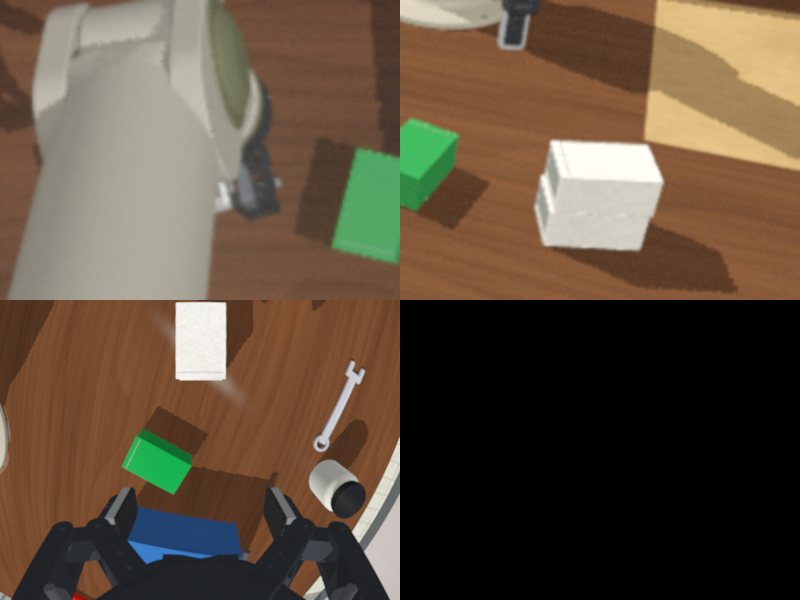

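Carton b sits on the base. The upper one looks a few mm towards +y in the scene view, and I'll measure that once the arm is clear. Next, above carton a.

>>> jog_arm:
  motion:
    - [[-1, -40, -5, 0, 2], [-1, -80, -10, -5, 4], [-1, -120, -15, -9, 6], [-1, -160, -20, -9, 8], [-1, -200, -25, -9, 10], [-1, -240, -30, -9, 12], [-1, -280, -36, -9, 12], [-1, -320, -41, -9, 12]]

```text
time_s: 9.92
eef_pos: [0.5692, -0.1726, 0.2503]
tool_rot: [-0.0, 0.68, 0.733, -0.0]
ft_force: [0.7, -0.1, -0.6]
width: 0.0853
grip_force: 0.0
```

>>> jog_arm:
  motion:
    - [[-1, -40, -5, 0, 0], [-1, -80, -10, 0, 0], [-1, -92, -12, 0, 0], [-1, -92, -12, 0, 0], [-1, -92, -12, 20, 0], [-1, -92, -12, 40, 0], [-1, -92, -12, 50, 0], [-1, -92, -12, 50, 0]]

```text
time_s: 10.58
eef_pos: [0.5633, -0.2618, 0.1981]
tool_rot: [-0.002, 0.679, 0.734, -0.001]
ft_force: [-0.2, -0.3, -0.6]
width: 0.0858
grip_force: 0.0
```

```bash
python3 - <<'E'
from look import *
go(.584,-.262,.133,.077)
s=arm.sense(); w=arm.capture("wrist"); t=arm.capture("top"); c=arm.capture("scene")
im=w["image"].astype(int); g=im.min(2)
m=((g>95)&(im.max(2)-g<30)).astype(np.uint8); m[340:]=m[340:]
print([ (r,(np.where(m[r,200:440])[0][[0,-1]]+200).tolist()) for r in range(160,360,12) if m[r,200:440].any()])
print("col320",[ (r,int(g[r,320])) for r in range(150,370,4)])
mt=white(t,(180,272)); ms=white(c,(495,275)); print(mt.sum(),ms.sum())
def f(q):
    B=boxpts(.486+q[0]/1e3,.2615+q[1]/1e3,0,.283); U=boxpts(.486+q[2]/1e3,.2615+q[3]/1e3,.045,.283+q[4]/100)
    return sum(np.abs(np.maximum(hullmask(proj(p,B)),hullmask(proj(p,U)))-mm).sum()/mm.sum() for p,mm in((t,mt),(c,ms)))
i=np.zeros(5); S=np.vstack([i]+[i+e for e in np.diag([6,6,6,6,6])])
r=minimize(f,i,method="Nelder-Mead",options=dict(initial_simplex=S,maxfev=350)); print(np.round(r.x,1),r.fun)
E
```

```text
t 10.58 tcp [ 0.5633 -0.2618  0.1981] head 0.077 w 0.0858 F [-0.2 -0.3 -0.6] j [ 0.09  0.55  0.38  1.9  -0.29  0.75  0.71]
-> shift [-1.9 20.8 65. ] yaw -0.0
[(172, [307, 399]), (184, [299, 414]), (196, [298, 417]), (208, [298, 416]), (220, [298, 416]), (232, [299, 415]), (244, [298, 414]), (256, [298, 413]), (268, [300, 412]), (280, [300, 410]), (292, [300, 409]), (304, [200, 439]), (316, [301, 407]), (328, [302, 406]), (340, [302, 404])]
col320 [(150, 33), (154, 33), (158, 32), (162, 31), (166, 32), (170, 36), (174, 129), (178, 129), (182, 128), (186, 178), (190, 215), (194, 216), (198, 212), (202, 210), (206, 211), (210, 207), (214, 217), (218, 216), (222, 212), (226, 213), (230, 214), (234, 221), (238, 216), (242, 210), (246, 209), (250, 210), (254, 218), (258, 218), (262, 215), (266, 214), (270, 212), (274, 214), (278, 218), (282, 213), (286, 213), (290, 213), (294, 212), (298, 207), (302, 209), (306, 213), (310, 214), (314, 211), (318, 216), (322, 214), (326, 212), (330, 213), (334, 211), (338, 171), (342, 214), (346, 219), (350, 81), (354, 53), (358, 34), (362, 34), (366, 37)]
1608 3008
[-0.5 -1.4 -0.2  2.3  1.4] 0.06446366902191172
```

```bash
python3 - <<'E'
from look import *
s=arm.sense(); w=arm.capture("wrist")
for z in(.147,.151): wcarton(w,s,[(297.5,187),(417.5,187),(404.5,349),(302,349)],z)
go(.584,-.262,.133,.077)
E
```

```text
centre [ 0.5851 -0.2691  0.147 ] len 0.1001 wid 0.0622 0.0636 yaw 0.087
centre [ 0.5845 -0.2673  0.151 ] len 0.098 wid 0.0609 0.0622 yaw 0.087
t 10.78 tcp [ 0.5646 -0.264   0.2014] head 0.075 w 0.0849 F [-0.5  0.8 -0.1] j [ 0.09  0.55  0.38  1.9  -0.29  0.75  0.71]
-> shift [ 0.5 19.5 68.5] yaw -0.1
```

>>> jog_arm:
  motion:
    - [[-1, -2.5, 20, 10, -0.4], [-1, -2.5, 20, 30, -0.4], [-1, -2.5, 20, 52, -0.4], [-1, -2.5, 20, 67, -0.4], [-1, -2.5, 20, 67, -0.4], [1, -2.5, 20, 67, -0.4], [1, -2.5, 20, 67, -0.4], [1, -2.5, 20, 67, -0.4]]

```text
time_s: 11.45
eef_pos: [0.5847, -0.2658, 0.1354]
tool_rot: [0.001, 0.678, 0.735, 0.0]
ft_force: [-0.2, -0.1, 0.3]
width: 0.0588
grip_force: 65.3
```

>>> jog_arm:
  motion:
    - [[1, 0, 0, 0, 0], [1, 0, 0, 0, 0], [1, 0, 0, 0, 0], [1, 0, 0, -10, 0], [1, 0, 0, -40, 0], [1, 0, 0, -75, 0], [1, 0, 0, -110, 0], [1, 0, 0, -130, 0]]

```text
time_s: 12.12
eef_pos: [0.5846, -0.266, 0.2681]
tool_rot: [0.002, 0.678, 0.735, 0.001]
ft_force: [0.9, -1.5, -4.1]
width: 0.0593
grip_force: 66.8
```

```bash
python3 -c "
from look import *
go(.4855,.2610,.262,.282)"
```

```text
t 12.12 tcp [ 0.5846 -0.266   0.2681] head 0.081 w 0.0593 F [ 0.9 -1.5 -4.1] j [ 0.06  0.5   0.42  1.79 -0.25  0.9   0.67]
-> shift [533.3 -56.2   4.9] yaw -11.5
```

>>> jog_arm:
  motion:
    - [[1, 40, -4, 0, -1], [1, 80, -8, 0, -2], [1, 120, -12, 0, -3], [1, 160, -17, 0, -4], [1, 200, -21, 0, -5], [1, 240, -25, 0, -6], [1, 280, -29, 0, -7], [1, 320, -34, 0, -8]]

```text
time_s: 12.78
eef_pos: [0.5233, 0.0526, 0.2644]
tool_rot: [0.0, 0.625, 0.781, 0.0]
ft_force: [0.6, 0.2, -2.9]
width: 0.0589
grip_force: 66.7
```

>>> jog_arm:
  motion:
    - [[1, 40, -4, 0, -1], [1, 80, -8, 0, -2], [1, 120, -12, 0, -3], [1, 160, -17, 0, -3.5], [1, 195, -21, 0, -3.5], [1, 206, -22, 0, -3.5], [1, 206, -22, 0, -3.5], [1, 206, -22, 0, -3.5]]

```text
time_s: 13.45
eef_pos: [0.4571, 0.2473, 0.264]
tool_rot: [0.0, 0.6, 0.8, 0.0]
ft_force: [-0.2, -0.5, -3.9]
width: 0.059
grip_force: 66.7
```

>>> jog_arm:
  motion:
    - [[1, 0, 0, 0, 0], [1, 0, 0, 0, 0], [1, 0, 0, 0, 0], [1, 0, 0, 0, 0], [1, 0, 0, 0, 0], [1, 0, 0, 0, 0], [1, 0, 0, 0, 0], [1, 0, 0, 0, 0]]

```text
time_s: 14.12
eef_pos: [0.4575, 0.2469, 0.2634]
tool_rot: [0.0, 0.601, 0.799, -0.0]
ft_force: [-0.6, 0.6, -3.5]
width: 0.0591
grip_force: 66.7
```

```bash
python3 - <<'E'
from look import *
go(.4855,.261,.13,.282)
s=arm.sense(); w=arm.capture("wrist"); cv2.imwrite("pics/w4.png",w["image"][:,:,::-1])
go(.4855,.261,.13,.282)
E
```

```text
t 14.12 tcp [0.4575 0.2469 0.2634] head 0.282 w 0.0591 F [-0.6  0.6 -3.5] j [-0.85  0.34  0.33  2.06 -0.15  0.77 -0.15]
-> shift [  5.7  30.8 133.4] yaw -0.0
t 14.17 tcp [0.4574 0.247  0.2634] head 0.282 w 0.0589 F [ 0.  -0.1 -4.1] j [-0.85  0.34  0.33  2.06 -0.15  0.77 -0.15]
-> shift [  5.6  30.8 133.4] yaw 0.0
```

View pics/w4.png

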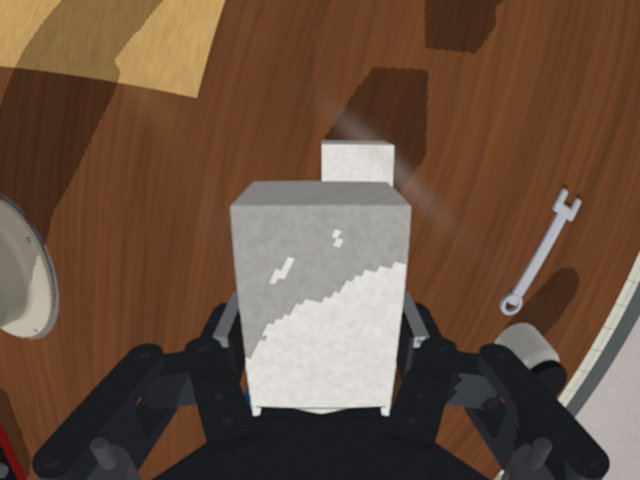

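The wrist view shows the held carton's far top edge at (231,208)-(411,208), and behind it carton b's far top edge at (321,145)-(394,145).

```bash
python3 - <<'E'
from look import *
s=arm.sense(); w=arm.capture("wrist")
def edge(a,b,z):
    A,B=wray(w,s,a,z),wray(w,s,b,z); d=B-A; print(z,"mid",np.round((A+B)/2,4),"wid",round(np.linalg.norm(d),4),"ang",round(np.arctan2(d[1],d[0]),3))
for z in(.088,.09): edge((321.3,144.5),(394,144.5),z)
for z in(.276,.279,.282): edge((231,208),(411,208),z)
go(.4855,.261,.1175,.282)
E
```

```text
0.088 mid [0.4717 0.309  0.088 ] wid 0.0605 ang 0.298
0.09 mid [0.4715 0.3091 0.09  ] wid 0.0601 ang 0.298
0.276 mid [0.4439 0.2941 0.276 ] wid 0.0608 ang 0.282
0.279 mid [0.4437 0.2948 0.279 ] wid 0.0593 ang 0.282
0.282 mid [0.4435 0.2955 0.282 ] wid 0.0578 ang 0.282
t 14.22 tcp [0.4574 0.2471 0.2634] head 0.282 w 0.0591 F [-0.3 -0.8 -3.6] j [-0.85  0.34  0.33  2.06 -0.15  0.77 -0.15]
-> shift [  5.6  30.8 145.9] yaw 0.0
```

>>> jog_arm:
  motion:
    - [[1, 5.7, 30.6, 10, 0], [1, 5.7, 30.6, 35, 0], [1, 5.7, 30.6, 65, 0], [1, 5.7, 30.6, 95, 0], [1, 5.7, 30.6, 120, 0], [1, 5.7, 30.6, 134, 0], [1, 5.7, 30.6, 134, 0], [1, 5.7, 30.6, 134, 0]]

```text
time_s: 14.88
eef_pos: [0.4852, 0.2609, 0.129]
tool_rot: [-0.0, 0.601, 0.799, -0.001]
ft_force: [0.1, 0.7, -3.0]
width: 0.0587
grip_force: 66.6
```

>>> jog_arm:
  motion:
    - [[1, 0, 0, 2, 0], [1, 0, 0, 4, 0], [1, 0, 0, 6, 0], [1, 0, 0, 7, 0], [1, 0, 0, 8, 0], [1, 0, 0, 8.5, 0], [1, 0, 0, 8.5, 0], [1, 0, 0, 8.5, 0]]

```text
time_s: 15.55
eef_pos: [0.4853, 0.2611, 0.121]
tool_rot: [0.0, 0.601, 0.8, 0.0]
ft_force: [-0.2, -0.2, -4.1]
width: 0.0591
grip_force: 66.7
```

>>> jog_arm:
  motion:
    - [[1, 0, 0, 1, 0], [1, 0, 0, 1.5, 0], [1, 0, 0, 2, 0], [1, 0, 0, 2.5, 0], [1, 0, 0, 2.5, 0], [1, 0, 0, 2.5, 0], [1, 0, 0, 2.5, 0], [1, 0, 0, 2.5, 0]]

```text
time_s: 16.22
eef_pos: [0.4853, 0.2611, 0.1193]
tool_rot: [-0.0, 0.601, 0.799, 0.0]
ft_force: [-4.1, -0.3, 9.4]
width: 0.0588
grip_force: 68.5
```

>>> jog_arm:
  motion:
    - [[0.2, 0, 0, 0, 0], [-0.4, 0, 0, 0, 0], [-1, 0, 0, 0, 0], [-1, 0, 0, 0, 0], [-1, 0, 0, 0, 0], [-1, 0, 0, -30, 0], [-1, 0, 0, -65, 0], [-1, 0, 0, -100, 0]]

```text
time_s: 16.88
eef_pos: [0.4849, 0.2606, 0.219]
tool_rot: [-0.0, 0.601, 0.799, -0.001]
ft_force: [0.4, 1.0, -0.7]
width: 0.0855
grip_force: 0.0
```

>>> jog_arm:
  motion:
    - [[-1, 0, 0, -30, 0], [-1, -40, 0, -40, 0], [-1, -80, 0, -40, 0], [-1, -120, 0, -40, 0], [-1, -160, 0, -40, 0], [-1, -200, 0, -40, 0], [-1, -240, 0, -40, 0], [-1, -240, 0, -40, 0]]

```text
time_s: 17.55
eef_pos: [0.5536, 0.0216, 0.2591]
tool_rot: [0.002, 0.605, 0.796, -0.001]
ft_force: [0.1, -0.5, 0.1]
width: 0.0848
grip_force: 0.0
```

```bash
python3 - <<'E'
from look import *
go(.4705,-.198,.25,.087)
t=arm.capture("top"); c=arm.capture("scene")
cv2.imwrite("pics/c5.png",np.hstack([cv2.resize(t["image"][180:340,100:280],(400,355)),cv2.resize(c["image"][160:338,400:600],(400,355))])[:,:,::-1])
E
```

```text
t 17.55 tcp [0.5536 0.0216 0.2591] head 0.272 w 0.0848 F [ 0.1 -0.5  0.1] j [-0.4   0.39  0.36  1.99 -0.18  0.79  0.33]
-> shift [-189.2 -139.1    9.7] yaw 10.6
```

View pics/c5.png

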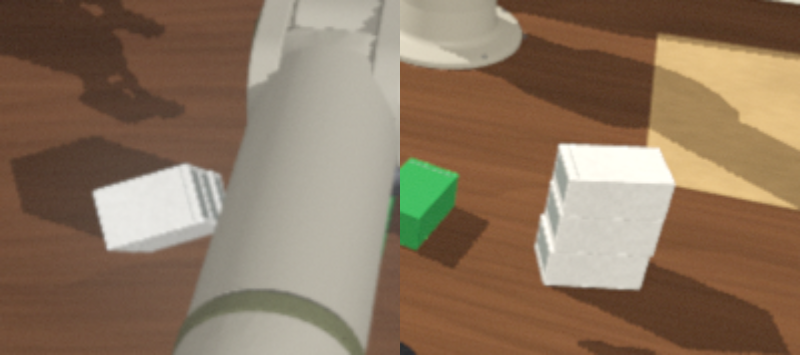

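The column of three stands upright and roughly flush in both views. Next, over the bar.

>>> jog_arm:
  motion:
    - [[-1, -32, -23, 3, 2], [-1, -64, -46, 6, 4], [-1, -96, -70, 9, 6], [-1, -128, -94, 9, 8], [-1, -160, -118, 9, 10.6], [-1, -189, -139, 9, 10.6], [-1, -189, -139, 9, 10.6], [-1, -189, -139, 9, 10.6]]

```text
time_s: 18.32
eef_pos: [0.4708, -0.1901, 0.2495]
tool_rot: [-0.0, 0.673, 0.74, 0.0]
ft_force: [0.7, 0.9, -1.0]
width: 0.0855
grip_force: 0.0
```

>>> jog_arm:
  motion:
    - [[-1, 0, 0, 0, 0], [-1, 0, 0, 0, 0], [-1, 0, 0, 0, 0], [-1, 0, 0, 0, 0], [-1, 0, 0, 0, 0], [-1, 0, 0, 0, 0], [-1, 0, 0, 0, 0], [-1, 0, 0, 0, 0]]

```text
time_s: 18.98
eef_pos: [0.4712, -0.1896, 0.2494]
tool_rot: [0.0, 0.672, 0.741, -0.0]
ft_force: [-0.8, 0.1, 0.5]
width: 0.0855
grip_force: 0.0
```

```bash
python3 - <<'E'
from look import *
go(.4705,-.198,.149,.087)
s=arm.sense(); w=arm.capture("wrist"); t=arm.capture("top"); c=arm.capture("scene")
cv2.imwrite("pics/w6.png",w["image"][:,:,::-1])
mt=white(t,(180,272),50); ms=white(c,(500,265),55); print(mt.sum(),ms.sum())
def f(q):
    Q=[boxpts(.4855+q[0]/1e3,.2615+q[1]/1e3,0,.283),boxpts(.4855+q[2]/1e3,.2615+q[3]/1e3,.045,.283+q[4]/100),boxpts(.4855+q[5]/1e3,.2615+q[6]/1e3,.09,.283+q[7]/100)]
    return sum(np.abs(np.max([hullmask(proj(p,B)) for B in Q],0)-mm).sum()/mm.sum() for p,mm in((t,mt),(c,ms)))
i=np.zeros(8); S=np.vstack([i]+[i+e for e in np.diag([6.]*8)])
r=minimize(f,i,method="Nelder-Mead",options=dict(initial_simplex=S,maxfev=600)); print(np.round(r.x,1),r.fun)
E
```

```text
t 18.98 tcp [ 0.4712 -0.1896  0.2494] head 0.097 w 0.0855 F [-0.8  0.1  0.5] j [-0.05  0.35  0.42  2.1  -0.21  0.73  0.61]
-> shift [ -8.3  -1.5 100.4] yaw 0.6
1910 4165
[ 0.5 -1.9 -0.6  1.5 -0.4  0.2  3.2  1.3] 0.056273569637278996
```

View pics/w6.png

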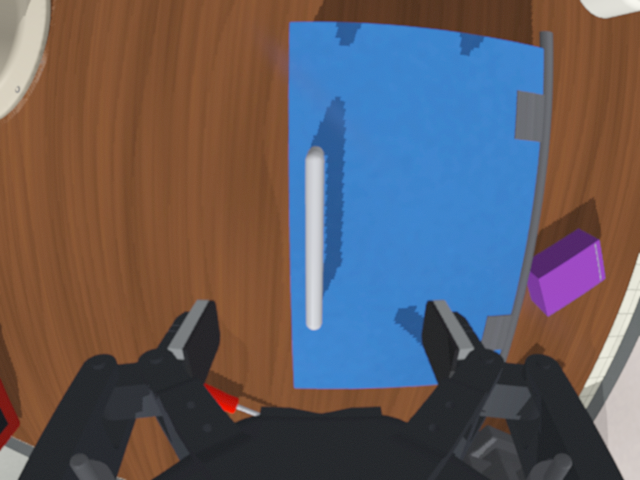

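The wrist view shows the bar from (316,150) to (314,328), nearly on the jaws' centre line. The fit puts the column's upper cartons 3 and 5 mm off the base, which is within 12 mm.

```bash
cat > bar.py <<'E'
from look import *
s=arm.sense(); w=arm.capture("wrist")
A,B=wray(w,s,(316,150),.141),wray(w,s,(314,328),.141)
print(A,B,(A+B)/2,np.linalg.norm(A-B),"heading normal",np.arctan2(A[1]-B[1],A[0]-B[0])-np.pi/2)
# lid corners on top plane .106 and hinge
for uv in((289,22),(294,388),(545,45)): print(uv,np.round(wray(w,s,uv,.106),4))
M=(A+B)/2; go(M[0],M[1],.149,np.arctan2(A[1]-B[1],A[0]-B[0])-np.pi/2)
E
python3 bar.py
```

```text
[ 0.462928   -0.13355961  0.141     ] [ 0.47377355 -0.26556189  0.141     ] [ 0.46835078 -0.19956075  0.141     ] 0.13244708057140128 heading normal 0.0819776955362157
(289, 22) [ 0.4339 -0.0424  0.106 ]
(294, 388) [ 0.4622 -0.3609  0.106 ]
(545, 45) [ 0.6402 -0.021   0.106 ]
t 19.18 tcp [ 0.4712 -0.1897  0.2495] head 0.097 w 0.086 F [-0.9 -1.   0.1] j [-0.05  0.35  0.42  2.1  -0.21  0.73  0.61]
-> shift [ -9.5  -3.8 100.5] yaw 0.9
```

>>> jog_arm:
  motion:
    - [[-1, -9, -2.5, 20, 0.6], [-1, -9, -2.5, 50, 0.6], [-1, -9, -2.5, 80, 0.6], [-1, -9, -2.5, 100, 0.6], [-1, -9, -2.5, 112, 0.6], [-1, -9, -2.5, 115, 0.6], [-1, -9, -2.5, 115, 0.6], [-1, -9, -2.5, 115, 0.6]]

```text
time_s: 19.85
eef_pos: [0.4698, -0.1992, 0.1349]
tool_rot: [0.0, 0.676, 0.737, 0.0]
ft_force: [0.2, 0.7, 0.1]
width: 0.0853
grip_force: 0.0
```

>>> jog_arm:
  motion:
    - [[1, 0, 0, 0, 0], [1, 0, 0, 0, 0], [1, 0, 0, 0, 0], [1, 0, 0, 0, 0], [1, 0, 0, 0, 0], [1, 0, 0, 0, 0], [1, 0, 0, 0, 0], [1, 0, 0, 0, 0]]

```text
time_s: 20.52
eef_pos: [0.4677, -0.199, 0.1347]
tool_rot: [-0.001, 0.676, 0.737, -0.001]
ft_force: [-6.0, 0.0, 10.8]
width: 0.0099
grip_force: 58.5
```

```bash
python3 -c "
from look import *
go(.4687,-.1985,.133,.087)
th=np.linspace(0,.614,17)
print(np.round(np.c_[th,1e3*(-.19*np.cos(th)+.038*np.sin(th)+.19),1e3*(.19*np.sin(th)+.038*np.cos(th)-.038)],2).tolist())"
```

```text
t 20.52 tcp [ 0.4677 -0.199   0.1347] head 0.086 w 0.0099 F [-6.   0.  10.8] j [ 0.08  0.53  0.31  2.2  -0.35  0.46  0.74]
-> shift [0.4 1.  1.7] yaw -0.1
[[0.0, 0.0, 0.0], [0.04, 1.6, 7.26], [0.08, 3.47, 14.46], [0.12, 5.62, 21.57], [0.15, 8.04, 28.6], [0.19, 10.73, 35.54], [0.23, 13.69, 42.36], [0.27, 16.9, 49.06], [0.31, 20.37, 55.64], [0.35, 24.08, 62.08], [0.38, 28.05, 68.37], [0.42, 32.25, 74.51], [0.46, 36.68, 80.48], [0.5, 41.34, 86.27], [0.54, 46.21, 91.88], [0.58, 51.3, 97.3], [0.61, 56.6, 102.53]]
```

>>> jog_arm:
  motion:
    - [[1, 0, 1.6, -7.3, 0], [1, 0, 3.5, -14.5, 0], [1, 0, 5.6, -21.6, 0], [1, 0, 8, -28.6, 0], [1, 0, 10.7, -35.5, 0], [1, 0, 13.7, -42.4, 0], [1, 0, 16.9, -49.1, 0], [1, 0, 20.4, -55.6, 0]]

```text
time_s: 21.18
eef_pos: [0.4869, -0.1973, 0.1901]
tool_rot: [-0.002, 0.676, 0.737, -0.002]
ft_force: [-10.0, -2.6, -1.0]
width: 0.01
grip_force: 58.5
```

>>> jog_arm:
  motion:
    - [[1, 0, 2.7, -6.4, 0], [1, 0, 6.7, -12.7, 0], [1, 0, 10.9, -18.9, 0], [1, 0, 15.3, -24.8, 0], [1, 0, 20, -30.6, 0], [1, 0, 24.8, -36.2, 0], [1, 0, 29.9, -41.7, 0], [1, 0, 35.2, -46.9, 0]]

```text
time_s: 21.85
eef_pos: [0.5207, -0.1944, 0.2371]
tool_rot: [-0.003, 0.676, 0.737, -0.002]
ft_force: [-14.7, -1.4, 7.0]
width: 0.0096
grip_force: 58.6
```

>>> jog_arm:
  motion:
    - [[1, 0, 0, 0, 0], [1, 0, 0, 0, 0], [1, 0, 0, 0, 0], [1, 0, 0, 0, 0], [1, 0, 0, 0, 0], [1, 0, 0, 0, 0], [1, 0, 0, 0, 0], [1, 0, 0, 0, 0]]

```text
time_s: 22.52
eef_pos: [0.5206, -0.1944, 0.2371]
tool_rot: [-0.003, 0.676, 0.737, -0.002]
ft_force: [-14.7, -0.8, 9.3]
width: 0.0099
grip_force: 58.8
```

```bash
python3 - <<'E'
from look import *
s=arm.sense(); go(*s["eef_pos"],.087)
t=arm.capture("top"); c=arm.capture("scene")
cv2.imwrite("pics/e7.png",np.hstack([cv2.resize(t["image"][170:310,370:485],(345,420),interpolation=cv2.INTER_CUBIC),cv2.resize(c["image"][140:280,160:310],(450,420),interpolation=cv2.INTER_CUBIC)])[:,:,::-1])
E
```

```text
t 22.52 tcp [ 0.5206 -0.1944  0.2371] head 0.085 w 0.0099 F [-14.7  -0.8   9.3] j [-0.04  0.43  0.42  2.01 -0.25  0.76  0.61]
-> shift [0. 0. 0.] yaw -0.1
```

View pics/e7.png

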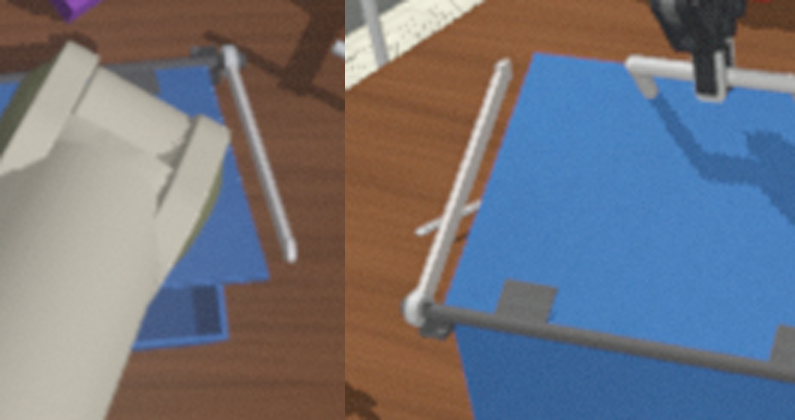

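Top: lid front corner (459.3,262.7), pointer tip (467,255.7), pivot (446.3,188.3). Scene: lid edge (193.3,241) to (223,157.7), pointer (184,242.7) to (213,161.7). By eye they're nearly parallel, so I'll fit both angles.

```bash
python3 - <<'E'
from look import *
t=arm.capture("top"); s=arm.capture("scene")
def model(q):
    X,Y,yw,ph,th=q; pt=lambda r,y,a,n:[.105-r*np.cos(a)+n*np.sin(a),y,.103+r*np.sin(a)+n*np.cos(a)]
    L=np.array([pt(.2,-.178,ph,0),pt(0,-.178,ph,0),pt(.21,-.16,th,.003)])
    return L@R.from_euler("z",yw).as_matrix().T+[X,Y,0]
ot=np.array([[467,255.7],[446.3,188.3],[459.3,262.7]]); os_=np.array([[213,161.7],[184.5,243],[223,157.7]])
pr=np.array([.555,-.1905,.0875])
f=lambda q:np.r_[(proj(t,model(q))-ot).ravel(),(proj(s,model(q))-os_).ravel(),(q[:3]-pr)/[.004,.004,.01]]
r=least_squares(f,[*pr,.61,.61],x_scale=.1); print(np.round(r.x,4),np.round(r.fun[:12].reshape(-1,2),1).tolist())
g=lambda q:f(q)[6:]; r=least_squares(g,[*pr,.61,.61],x_scale=.1); print("scene",np.round(r.x,4))
h=lambda q:f(q)[[0,1,2,3,4,5,12,13,14]]; r=least_squares(h,[*pr,.61,.61],x_scale=.1); print("top",np.round(r.x,4))
go(*arm.sense()["eef_pos"],.087)
E
```

```text
[ 0.5547 -0.1918  0.0885  0.6014  0.5671] [[-0.3, 0.6], [-0.9, 1.4], [-0.4, -0.6], [-0.0, -0.9], [-1.1, 0.4], [-0.7, 1.1]]
scene [ 0.554  -0.1905  0.0887  0.5949  0.5802]
top [ 0.5571 -0.1931  0.0882  0.5923  0.54  ]
t 22.72 tcp [ 0.5207 -0.1944  0.2371] head 0.085 w 0.0098 F [-14.7  -0.7   9. ] j [-0.04  0.43  0.42  2.01 -0.25  0.76  0.61]
-> shift [0. 0. 0.] yaw -0.1
```

```bash
cat > lines.py <<'E'
from look import *
t=arm.capture("top"); s=arm.capture("scene")
def P(q,r,y,n):
    X,Y,yw,a=q; L=np.array([[.105-r*np.cos(a)+n*np.sin(a),y,.103+r*np.sin(a)+n*np.cos(a)]])
    return L@R.from_euler("z",yw).as_matrix().T+[X,Y,0]
def ang(p,a,y,n): d=proj(p,P((.555,-.191,.088,a),.17,y,n))-proj(p,P((.555,-.191,.088,a),.06,y,n)); return np.arctan2(d[0,1],d[0,0])
def solve(p,obs,y,n):
    g=np.linspace(.3,1.0,701); v=np.array([np.sin(ang(p,a,y,n)-obs) for a in g]); return g[np.argmin(abs(v))],abs((v[-1]-v[0])/.7)
def line(pts): vx,vy,x,y=cv2.fitLine(np.float32(pts),cv2.DIST_HUBER,0,.01,.01).ravel(); return np.arctan2(vy,vx),x,y
for nm,p in(("top",t),("scene",s)):
    im=p["image"].astype(int); blue=(im[:,:,2]-im[:,:,0]>50)
    pm=max(arm.masks_of(p,"pointer"),key=lambda d:d["conf"]); reg=pm["region"]
    a,x,y=line(np.argwhere(reg)[:,::-1]); print(nm,"pointer",round(pm["conf"],2),reg.sum(),"phi,sens",np.round(solve(p,a,-.178,0),3))
    A=proj(p,P((.555,-.191,.088,.58),.05,-.16,.003))[0]; B=proj(p,P((.555,-.191,.088,.58),.19,-.16,.003))[0]; pts=[]
    for v in range(int(min(A[1],B[1])),int(max(A[1],B[1]))):
        u0=A[0]+(B[0]-A[0])*(v-A[1])/(B[1]-A[1]); sgn=1 if nm=="scene" else -1   # inside direction
        us=np.arange(-7,8); row=np.array([(im[v,int(round(u0+sgn*k)),2]-im[v,int(round(u0+sgn*k)),0]) for k in us]); 
        k=np.where((row[1:]>30)&(row[:-1]<=30))[0]
        if len(k): i=k[0]; pts.append((int(round(u0+sgn*us[i]))+sgn*(30-row[i])/(row[i+1]-row[i]),v))
    a,x,y=line(pts); print(nm,"lid n",len(pts),"theta,sens",np.round(solve(p,a,-.16,.003),3))
E
python3 lines.py
```

```text
top pointer 0.68 306 phi,sens [0.603 0.58 ]
top lid n 40 theta,sens [0.588 0.556]
scene pointer 0.68 534 phi,sens [0.591 0.575]
scene lid n 57 theta,sens [0.588 0.561]
```

Lid about 0.588 rad, pointer about 0.60 rad: parallel within 0.02, the arm is steady, and the fingers hold the bar. Handing in.

```bash
python3 -c "
from workcell import arm
print(arm.sign_off())"
```

```text
the job is handed in; nothing more can be done
None
```

The job is handed in, though the sign-off returned no verdict: both lid cartons stand on the bench carton, let go (about 3 and 5 mm off it by the camera fit), and the gripper holds the lid at about 0.588 rad against the pointer's 0.60.

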